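Hold a power supply in the corner stops of a control-panel plate

TASK

Pick up the silver power supply with the green terminals and stand it on the orange mounting plate, pushed firmly into the corner of the two steel stop bars: flush against both bars at once, with the green terminals at the end away from the far bar. Finish while still holding it pressed against both bars, ready for a colleague to fasten it: do not let go. Leave the other things on the bench where they are.

Things in the scene. Friction and masses are not known exactly. Their poses are not given: they have to be found in the camera images.
- psu: power supply module: loose silver metal block with rounded edges and dark vent slots, 70 (x) x 50 (y) x 60 mm (z), 0.25 to 0.5 kg, starts upright on the bench. Origin: centre of its underside, z up. A green terminal strip (16 x 44 mm, 6 mm high) sits on its top at the -x end. It can be gripped across its 50 mm width (along y) or its 70 mm length
- psu_terminals (a point): middle of the top of the green terminal strip on the power supply, at (-25, 0, 66) mm in its frame
- plate: fixed orange mounting plate, 280 x 280 x 8 mm, lying on the bench at a varying place and turned up to 0.3 rad. Origin: centre of its underside; x points away from the robot and y to the left when it is unturned. It carries the two steel stop bars and, along its far (+x) and right (-y) edges, grey slotted cable ducts 22 mm wide whose tops are 42 mm above the bench; their inner faces are 66 mm beyond the stop faces
- stop_far: fixed steel bar on the plate, 12 (x) x 70 (y) x 14 mm (z), origin in the centre of its underside at (56, -10, 8) mm in the plate's frame; its near face (at plate x = 50 mm, looking to -x) is the far stop. Its top is 22 mm above the bench
- stop_side: fixed steel bar on the plate, 70 (x) x 12 (y) x 14 mm (z), origin in the centre of its underside at (10, -56, 8) mm in the plate's frame; its left face (at plate y = -50 mm, looking to +y) is the side stop. Top 22 mm above the bench. Both bars drag (friction about 0.6): pressed hard on one, the power supply can stick just short of the other
- seat (a point): where the power supply's origin comes to lie when it stands home in the corner: on the top face of the plate (8 mm above the bench), at (15, -25, 8) mm in the plate's frame, axes as the plate's. There the power supply's axes are parallel to the plate's, its +x end face lies on the far stop and its -y side face on the side stop
- contactor: black contactor, 55 x 45 x 61 mm with a blue top piece, loose on the bench; leave it alone. Origin: centre of its underside
- breaker: white circuit breaker, 68 x 36 x 70 mm with a blue toggle, loose on the bench; leave it alone. Origin: centre of its underside
- screwdriver: red-handled screwdriver lying right of the plate; leave it alone
Things that resemble listed ones, but are neither listed nor needed, are in the scene too. Leave any pink look-alike of the psu alone.

How it is judged:
By the outcome, as a careful person would: the job done as asked, in the order asked, and still so for the second after the job is handed in, while the arm keeps its last pose, push and grip.
It also fails if it takes over 59 s, if anything falls off the work surface, if the arm or the gripper's body presses on something with over 40 N, if the wrist force passes 120 N, or if a joint passes its speed limit or range.

ROBOT

A 7-joint arm with a two-finger parallel gripper is mounted at the origin on the work surface. World frame = base frame: x ahead of the robot, y to its left, z up, the work surface at z = 0. Lengths are in m, angles in rad, forces in N, time in s.
With the tool pointing down it reaches from about 0.425 to 0.925 m from the base axis. Payload 6.8 kg.
Tool frame: the origin (TCP) lies on the front face of the gripper's body, between the roots of the fingers; the fingertips stand 73 mm ahead of it and the grasp point (between the pads) lies 54 mm ahead of it (env.nose_length is the distance from the TCP to the fingertips, in m); z points along the fingers, y is the line along which they close (so a half turn about z gives the same grasp; the last joint's range is limited). The gripper opens to 85 mm and grips with 20 to 120 N. Pads are 22 mm wide; open, the fingers measure 114 mm over their backs; the gripper's body (76 mm by 85 mm) begins 54 mm behind the grasp point. The pads swing forward as they close: fully open they stand 13 mm farther back than shut.
Start: joints at [-1.356, 0.477, 0.022, 1.555, -0.011, 1.109, -0.083], TCP at [0.214, 0.64, 0.304] pointing down, gripper open.
Joint ranges: [-2.96, 2.96], [-0.34, 2.1], [-1.41, 1.46], [0.24, 2.44], [-1.37, 4.51], [0.17, 1.92], [-2.96, 2.96]. Speed limits (rad/s): [2.39, 2.39, 3.14, 3.14, 3.14, 3.14, 3.14].

INTERFACE

Orientations are given as a unit quaternion [w, x, y, z].
In Python, from cell import env, kin, camera, calibration, job gives the robot as it stands. The module is installed in compiled form; this text tells all that it offers. Calls block until the motion is done:
- env.reach(position, orientation): joint-space move of the TCP to a pose.
- env.movel(position, velocity=0.15, rot=None, stop_force=None): straight line of the TCP; rot=None keeps the orientation; velocity is the mean speed in m/s. With stop_force (N) it stops when the force on the tool has changed by that much, and returns True; else False.
- env.goto_joints(angles): joint-space move.
- env.grip(opening, f_grip=None): finger opening in m; f_grip is the grip in N (None keeps the last); returns when the fingers have stopped.
- env.dwell(seconds).
- kin.inverse_kinematics(position, orientation): joint angles nearest the present ones, or None.
- env.get_state(): the state.
- camera(name): name is "scene" or "top" or "wrist"; returns (picture, depth): 480x640x3 uint8, blue, green, red; 480x640 float32, m along the optical axis (not along the pixel's ray), 0 where there is no reading.
- calibration(name): a dict with "fx", "fy", "cx", "cy" (pixels), "k1" (the pictures are not rectified: a ray, as slopes to the right and down, at radius r is drawn at 1 + k1 r^2 times it, then the intrinsics apply), "rvec" (rotation vector, rad) and "tvec" (3), from world to camera coordinates, as OpenCV has them. Camera axes: x right, y down, z forward; pixel columns grow to the right and rows downward; lengths in m; the calibration is good to about 2 mm. A picture is of the moment at which its call begins: read the wrist's pose just before it. calibration takes no time and is no camera call; for the wrist camera it gives the pose at the moment of the call.
A pose or a line that the arm cannot do raises env.PlanningError and nothing moves.
- job.job_done(): hands the job in; it is judged then, once.
The state is a dict: "time": time; "qpos": joint angles; "joint_velocities": joint speeds; "joint_torque": joint torques, N m; "tcp_pos": TCP position; "orientation": TCP orientation; "force": force on the tool from outside, world axes, zero at the start; "torque": the same for the moment, N m; "opening": finger opening in m; "gripper_force": force on a finger pad.
Only numpy, scipy, OpenCV 4.12 (cv2) and the standard library are available. Lean on these libraries where they do the work, as an engineer would, in place of code of your own. Each camera call takes 0.05 s, during which the arm holds its last target. There are 200 camera calls.

## Working session

There is one attempt and no reset: what is moved stays moved. The work goes in short steps, each a Python script; the robot and the scene stay as the last script left them, time stands still between calls to the robot, and variables do not carry over. Pictures are saved under pics/ and viewed, at most 10 in all, crops included, and the job is handed in when it is done.

```bash
ls; mkdir -p pics; python3 - <<'E'
from cell import env,kin,camera,calibration,job
import cv2,numpy as np
for n in ("top","scene"):
    p,d=camera(n); cv2.imwrite(f"pics/{n}0.png",p); np.save(f"pics/{n}0.npy",d); print(n,calibration(n))
print(env.get_state())
E
```

```text
pics
top {'fx': 444.2072504695163, 'fy': 444.2072504695163, 'cx': 320.93258492212345, 'cy': 234.21846371863685, 'k1': -0.10794143148066292, 'rvec': array([ 2.12341305, -2.13163308,  0.22336818]), 'tvec': array([-0.03568337,  0.58595303,  1.08178569])}
scene {'fx': 460.93136069851033, 'fy': 460.93136069851033, 'cx': 319.84987132353996, 'cy': 243.53302794883675, 'k1': -0.06594383115646078, 'rvec': array([ 1.51207749,  1.98341213, -0.89431482]), 'tvec': array([ 0.19680721, -0.33396192,  1.43265493])}
{'time': 0.1, 'qpos': array([-1.35612279,  0.47772791,  0.02234752,  1.55639835, -0.01149294,
        1.10930518, -0.08307369]), 'joint_velocities': array([ 1.04590773e-03, -2.28315804e-03,  1.26272249e-03, -8.61939141e-04,
        4.55616953e-04, -6.64195359e-04,  4.71318105e-05]), 'joint_torque': array([ 3.93156050e-03, -5.97762823e+01,  1.61318455e+00, -2.81956923e+01,
        1.28337799e-02,  5.02422190e-03, -1.18548405e-05]), 'tcp_pos': array([0.21397847, 0.63972433, 0.30299658]), 'orientation': array([-7.08569258e-05,  1.60664994e-01,  9.87008626e-01, -8.52311467e-04]), 'force': array([0.77933638, 0.23556424, 0.07964975]), 'torque': array([0.01526885, 0.01319943, 0.00828203]), 'gripper_force': 0.0, 'opening': 0.08550407950242822}
```

View pics/top0.png

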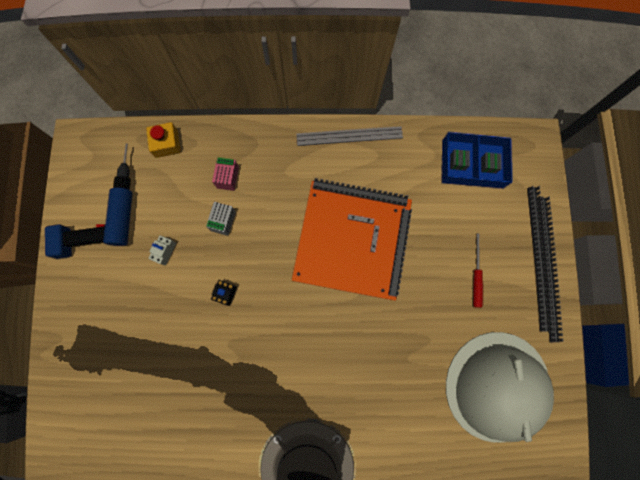

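View pics/scene0.png

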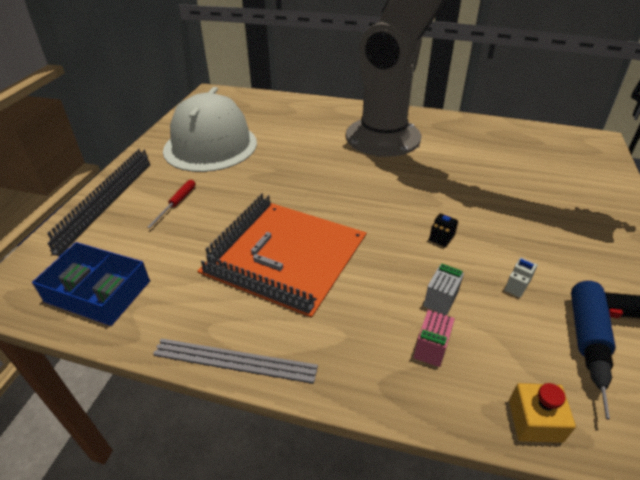

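The top view shows the silver PSU at about (220,217) with its green terminals at the near end (215,229). The pink look-alike is at (225,173), the plate at (352,240), and the stop bars at (361,218) and (375,239). The scene view shows the same layout.

```bash
cat > h.py <<'E'
from cell import env,kin,camera,calibration,job
import cv2,numpy as np
from scipy.spatial.transform import Rotation as R
def rays(c,px):
    px=np.atleast_2d(px).astype(float)
    u=np.c_[(px[:,0]-c['cx'])/c['fx'],(px[:,1]-c['cy'])/c['fy']]; s=u.copy()
    for _ in range(20): s=u/(1+c['k1']*(s**2).sum(1,keepdims=True))
    return np.c_[s,np.ones(len(s))]
def cast(c,px,z):
    M=cv2.Rodrigues(np.array(c['rvec']))[0]; t=np.array(c['tvec'])
    o=-M.T@t; d=rays(c,px)@M
    return o+d*((z-o[2])/d[:,2])[:,None]
def cloud(c,depth,mask):
    v,u=np.nonzero(mask&(depth>0)); M=cv2.Rodrigues(np.array(c['rvec']))[0]
    return (rays(c,np.c_[u,v])*depth[v,u][:,None]-np.array(c['tvec']))@M
def proj(c,P):
    M=cv2.Rodrigues(np.array(c['rvec']))[0]; q=np.atleast_2d(P)@M.T+np.array(c['tvec']); s=q[:,:2]/q[:,2:]
    s=s*(1+c['k1']*(s**2).sum(1,keepdims=True)); return s*c['fx']+[c['cx'],c['cy']]
def down(yaw): # tool down; tool y axis at world angle yaw
    y=np.array([np.cos(yaw),np.sin(yaw),0]); z=np.array([0,0,-1.]); x=np.cross(y,z)
    q=R.from_matrix(np.c_[x,y,z]).as_quat(); return q[[3,0,1,2]]
def hsv(p): return cv2.cvtColor(p,cv2.COLOR_BGR2HSV)
def big(m,k=1):
    n,l,s,_=cv2.connectedComponentsWithStats(m.astype(np.uint8)); i=1+np.argsort(-s[1:,4])[:k]; return np.isin(l,i)
E
python3 - <<'E'
from h import *
p=cv2.imread("pics/top0.png");d=np.load("pics/top0.npy");c=calibration("top");h=hsv(p)
o=(h[...,0]<14)&(h[...,1]>180)&(h[...,2]>120); o[:120]=0; o=big(o)
cn=max(cv2.findContours(o.astype(np.uint8),0,2)[0],key=cv2.contourArea)
q=cv2.approxPolyDP(cn,8,True)[:,0]; print(q); W=cast(c,q,.008); print(W)
b=cv2.boxPoints(cv2.minAreaRect(cast(c,cn[:,0],.008)[:,:2].astype(np.float32)));print(b,np.linalg.norm(np.diff(b,axis=0),axis=1))
roi=np.zeros(o.shape,bool); roi[193:245,195:245]=1
P=cloud(c,d,roi); P=P[P[:,2]>.045]; print(len(P),np.median(P[:,2]))
r=cv2.minAreaRect(P[:,:2].astype(np.float32));print(r)
g=roi&(h[...,0]>40)&(h[...,0]<85)&(h[...,1]>120); G=cast(c,np.argwhere(g)[:,::-1],.066); print(g.sum(),G.mean(0))
for n,px in (("pink",(225,173)),("breaker",(161,249)),("contactor",(224,292))): print(n,cast(c,px,.06))
E
```

```text
[[312 181]
 [292 280]
 [394 300]
 [400 211]
 [411 200]
 [325 192]]
[[ 0.74418708 -0.01508028  0.008     ]
 [ 0.47312174  0.03782126  0.008     ]
 [ 0.41925542 -0.22937752  0.008     ]
 [ 0.65926529 -0.25436408  0.008     ]
 [ 0.6903417  -0.28614031  0.008     ]
 [ 0.71275911 -0.05052458  0.008     ]]
[[ 0.4181997  -0.23360616]
 [ 0.6923227  -0.2878065 ]
 [ 0.74657166 -0.01343775]
 [ 0.47244865  0.0407626 ]] [0.27942994 0.27968046 0.27942997]
572 0.06079790469634405
((0.6327707171440125, 0.2263834923505783), (0.05246274545788765, 0.07047089189291), 74.47821807861328)
77 [0.60894472 0.23254003 0.066     ]
pink [[0.75028701 0.21423997 0.06      ]]
breaker [[0.54756676 0.37212704 0.06      ]]
contactor [[0.43848619 0.20543854 0.06      ]]
```

```bash
python3 - <<'E'
from h import *
print(env.nose_length)
yaw=-0.271; x,y=.6328,.2264
for a in (yaw+np.pi/2,yaw-np.pi/2):
    print(kin.inverse_kinematics([x,y,.2],down(a)), kin.inverse_kinematics([.5923,-.1509,.15],down(a+.076)))
a=yaw-np.pi/2
q=kin.inverse_kinematics([x,y,.2],down(a)); q2=kin.inverse_kinematics([x,y,.2],down(a+np.pi))
if q is None or (q2 is not None and abs(q2[6])<abs(q[6])): a+=np.pi
print(a); env.reach([x,y,.2],down(a))
s=env.get_state(); print(s['time'],s['tcp_pos'],s['force'])
c=calibration("wrist");p,d=camera("wrist"); cv2.imwrite("pics/w1.png",p); np.save("pics/w1.npy",d)
P=cloud(c,d,np.ones(d.shape,bool)); P=P[(P[:,2]>.054)&(P[:,2]<.063)&(np.hypot(P[:,0]-x,P[:,1]-y)<.06)]
print(len(P),cv2.minAreaRect(P[:,:2].astype(np.float32)), P[:,2].mean())
E
```

```text
0.0726
[-0.57869646  0.58110644  0.20321575  1.66210463 -0.14049782  0.91267955
  0.97795048] [-0.2039073   0.60022588  0.4797574   1.85938139 -0.38224863  0.77389415
  1.85741715]
[-0.91787594  0.6860077   0.72390035  1.68680828 -0.5314669   0.9752304
 -1.84119374] [-0.43052526  0.71650032  0.82884915  1.87370518 -0.68931672  0.86514898
 -1.01704157]
1.2997963267948967
2.2417 [0.63232408 0.2281777  0.20012652] [-0.24594935 -0.3914322   0.74697404]
7278 ((0.6339297294616699, 0.22730876505374908), (0.05017717927694321, 0.07078392058610916), 74.47357940673828) 0.05928981079619634
```

View pics/w1.png

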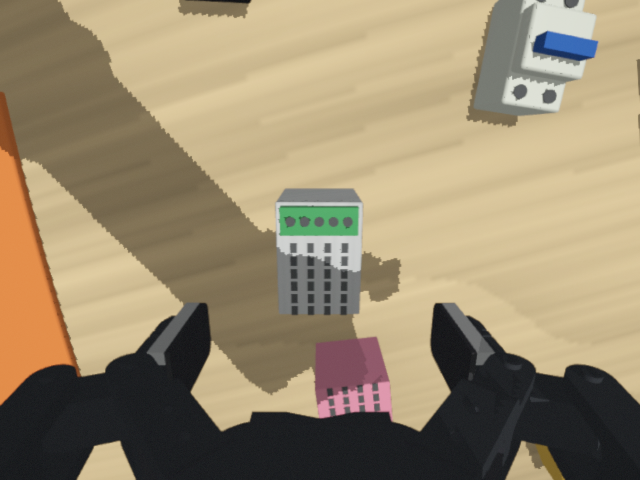

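The wrist view shows the PSU centred between the fingers: its top spans (277–361, 203–315), with green at the near end. The pink block at (350,380) is clear of the fingers. I'll grasp now.

```bash
python3 - <<'E'
from h import *
yaw=-0.271; a=yaw+np.pi/2; x,y=.6338,.2273
env.movel([x,y,.2],.15,rot=down(a)); print(env.movel([x,y,.094],.1,stop_force=15))
env.grip(0.0,70); s=env.get_state(); print(s['time'],s['opening'],s['gripper_force'],s['tcp_pos'],s['force'])
env.movel([x,y,.2],.15); s=env.get_state(); print(s['opening'],s['gripper_force'],s['force'])
# plate
b=np.array([[0.4181997,-0.23360616],[0.6923227,-0.2878065],[0.74657166,-0.01343775],[0.47244865,0.0407626]])
C=b.mean(0); v=b[1]-b[0]; th=np.arctan2(v[1],v[0]); Rm=np.array([[np.cos(th),-np.sin(th)],[np.sin(th),np.cos(th)]])
pre=C+Rm@np.array([.015-.045,-.025+.045]); print(C,th,pre)
env.reach([*pre,.22],down(th+np.pi/2))
s=env.get_state(); print(s['time'],s['tcp_pos'],s['force'])
c=calibration("wrist");p,d=camera("wrist"); cv2.imwrite("pics/w2.png",p); np.save("pics/w2.npy",d)
p2,d2=camera("top"); cv2.imwrite("pics/t2.png",p2)
h=hsv(p); P=cloud(c,d,np.ones(d.shape,bool)); L=(P[:,:2]-C)@Rm
m=(P[:,2]>.0175)&(P[:,2]<.0255)&(L[:,0]>-.04)&(L[:,0]<.08)&(L[:,1]<.04)&(L[:,1]>-.08)
for nm,k in (("far",m&(L[:,0]>.047)),("side",m&(L[:,1]<-.047)&(L[:,0]<.05))):
    print(nm,k.sum()); 
    if k.sum()>20: r=cv2.minAreaRect(L[k].astype(np.float32)); print(r,P[k,2].mean())
E
```

```text
False
4.175 0.04907039218622294 73.94487261772156 [0.63419169 0.22731939 0.09473604] [-0.65402709 -0.36603439  4.0650951 ]
0.04885470625909942 73.13137650489807 [ 0.70103017 -0.75966659 -4.44525982]
[ 0.58238568 -0.12352195] -0.19520489350925943 [ 0.55683479 -0.09808277]
6.3 [ 0.55760172 -0.09626582  0.21983596] [-0.61520709  0.22393568 -4.82036808]
far 0
side 1146
((0.007062245160341263, -0.05559834837913513), (0.06309116631746292, 0.012914037331938744), 0.11908727139234543) 0.0211996157560776
```

View pics/w2.png

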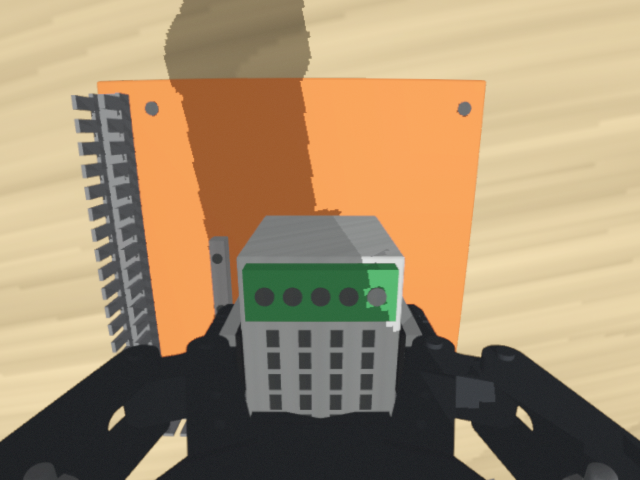

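The wrist view shows the PSU held squarely, with terminals at (320,297) on the near end. The side bar at (220,270) measures within 1 mm of the plate estimate. Next I'll lower it next to the corner and make contact.

```bash
cat >> h.py <<'E'
C=np.array([0.58238568,-0.12352195]); th=-0.19520489
Rm=np.array([[np.cos(th),-np.sin(th)],[np.sin(th),np.cos(th)]])
SEAT=np.array([.015,-.025])
def W(off,z): return [*(C+Rm@(SEAT+np.array(off)/1000)),z]   # off: mm from seat, plate axes
def st(tag):
    s=env.get_state(); L=(Rm.T@(s['tcp_pos'][:2]-C)-SEAT)*1000; f=Rm.T@s['force'][:2]
    print(tag,round(s['time'],2),'off mm',L.round(2),'z',round(s['tcp_pos'][2],4),'F',f.round(1),round(s['force'][2],1),'tq',s['torque'].round(2),'op',round(s['opening'],4)); return L,f,s
E
python3 - <<'E'
from h import *
q=down(th+np.pi/2)
env.movel(W((-10,10),.2),.15,rot=q); env.movel(W((-10,10),.112),.12)
env.dwell(.3); st('above')
print(env.movel(W((-10,10),.098),.015,stop_force=6)); L,f,s=st('down')
z=s['tcp_pos'][2]
print(env.movel(W((8,10),z),.012,stop_force=10)); L,f,s=st('x')
print(env.movel(W((L[0]-1,10),z),.012)); st('back')
print(env.movel(W((L[0]-1,-8),z),.012,stop_force=10)); st('y')
E
```

```text
above 8.09 off mm [-9.71  9.98] z 0.1126 F [-0.1  0. ] -3.3 tq [-0.01 -0.01 -0.02] op 0.0492
True
down 8.73 off mm [-10.08  10.  ] z 0.1027 F [-0.6  0.2] 4.2 tq [0.11 0.04 0.  ] op 0.0489
True
x 9.23 off mm [-9.74  9.97] z 0.1028 F [-0.8  0.4] 4.4 tq [ 0.01 -0.03 -0.01] op 0.049
False
back 9.48 off mm [-10.53   9.97] z 0.1029 F [-0.   0.6] 1.0 tq [ 0.03 -0.1  -0.03] op 0.0489
True
y 10.43 off mm [-10.45   0.19] z 0.1029 F [-1.6 -0.5] 3.7 tq [-0.26 -0.02  0.01] op 0.0495
```

```bash
python3 - <<'E'
from h import *
L,f,s=st('0'); z=.1028
y=L[1]+.8
env.movel(W((L[0],y),z),.01); env.dwell(.2); st('backy')
print(env.movel(W((6,y),z),.012,stop_force=14)); env.dwell(.3); L,f,s=st('x')
print(env.movel(W((L[0]+.3,L[1]-5),z),.008,stop_force=14)); env.dwell(.3); st('y')
p,d=camera("top"); cv2.imwrite("pics/t3.png",p)
E
```

```text
0 10.43 off mm [-10.45   0.19] z 0.1029 F [-1.6 -0.5] 3.7 tq [-0.26 -0.02  0.01] op 0.0495
backy 10.89 off mm [-10.48   0.16] z 0.1029 F [ 0.3 -2.2] 3.8 tq [-0.6   0.12 -0.29] op 0.0496
True
x 11.68 off mm [-10.03   0.08] z 0.103 F [-1.5  0.8] 4.4 tq [ 0.11 -0.03 -0.15] op 0.0494
False
y 12.67 off mm [-9.92 -0.36] z 0.1031 F [-4.8  9.6] 9.6 tq [ 1.96  0.11 -0.47] op 0.0494
```

Moves in +x stop after about 0.5 mm, while y travelled 10 mm freely. I'll check what is in the way.

```bash
python3 - <<'E'
from h import *
c=calibration("top"); p=cv2.imread("pics/top0.png"); d=np.load("pics/top0.npy")
h=hsv(p); roi=np.zeros(d.shape,bool); roi[195:262,335:392]=1
g=roi&(h[...,1]<120); 
n,l,s,ce=cv2.connectedComponentsWithStats(g.astype(np.uint8))
for i in range(1,n):
    if s[i,4]>15:
        X=cast(c,np.argwhere(l==i)[:,::-1],.022)[:,:2]; print(s[i],cv2.minAreaRect((((X-C)@Rm)*1000).astype(np.float32)))
p3,d3=camera("scene"); 
a=cv2.resize(cv2.imread("pics/t3.png")[150:310,280:440],(400,400),interpolation=2); 
b=cv2.resize(p3[180:320,180:380],(400,280),interpolation=2)
o=np.zeros((400,800,3),np.uint8); o[:,:400]=a; o[:280,400:]=b; cv2.imwrite("pics/v3.png",o); np.save("pics/s3.npy",d3)
E
```

```text
[353 195  39   8 169] ((116.47187042236328, -31.73556900024414), (19.60833168029785, 103.1964111328125), 11.270770072937012)
[348 215  26   9 117] ((55.41752243041992, -10.22415542602539), (12.721266746520996, 68.965576171875), 0.058208052068948746)
[371 226   8  26 113] ((9.876455307006836, -55.8597526550293), (69.46287536621094, 11.346644401550293), 0.30095362663269043)
```

View pics/v3.png

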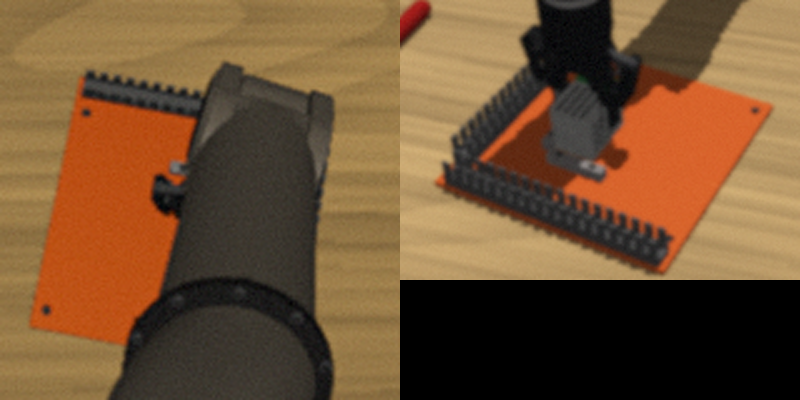

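The bars are where expected: far bar at (55.4,-10.2) mm and side bar at (9.9,-55.9) mm in the plate frame. The view shows a gap still open at the far bar, so the early stops came from drag. I'll lift slightly and approach again.

```bash
python3 - <<'E'
from h import *
env.movel(W((-10,1.5),.1055),.02); env.dwell(.3); st('lift')
print(env.movel(W((-2,1.5),.1055),.02,stop_force=15)); env.dwell(.3); st('x')
print(env.movel(W((-2,1.5),.1015),.01,stop_force=5)); env.dwell(.3); st('down')
E
```

```text
lift 13.57 off mm [-10.06   1.28] z 0.1054 F [ 0.1 -0.3] -4.4 tq [ 0.01 -0.05  0.01] op 0.0491
False
x 14.42 off mm [-2.06  1.49] z 0.1055 F [0.2 0.7] -4.2 tq [-0.03 -0.02 -0.03] op 0.0495
True
down 15.06 off mm [-1.98  1.52] z 0.103 F [-0.8  0.2] 5.8 tq [-0.08 -0.03  0.05] op 0.0493
```

```bash
python3 - <<'E'
from h import *
t=np.array([-2.,1.5]); z=.103
for i in range(14):
    L,f,s=st('')
    if f[0]<-12 and f[1]>12 or np.hypot(*f)>35: break
    if f[0]>-13: t[0]+=.5
    if f[1]<13: t[1]-=.5
    env.movel(W(t,z),.01); env.dwell(.15)
print(t)
E
```

```text
15.06 off mm [-1.98  1.52] z 0.103 F [-0.8  0.2] 5.8 tq [-0.08 -0.03  0.05] op 0.0493
 15.59 off mm [-1.48  1.24] z 0.1031 F [-2.5  1.9] 4.0 tq [0.33 0.16 0.03] op 0.0491
 15.99 off mm [-1.36  1.15] z 0.1031 F [-2.7  2.2] 5.4 tq [ 0.68  0.49 -0.01] op 0.049
 16.39 off mm [-1.25  1.08] z 0.1032 F [-5.2  4.2] 7.3 tq [0.93 0.72 0.02] op 0.0494
 16.79 off mm [-1.12  1.05] z 0.1032 F [-6.6  3.9] 9.8 tq [1.17 0.94 0.1 ] op 0.0489
 17.19 off mm [-0.28  0.19] z 0.1032 F [-5.7  3.6] 7.0 tq [1.01 0.76 0.05] op 0.0494
 17.59 off mm [-0.01 -0.02] z 0.1032 F [-6.2  5. ] 9.4 tq [ 1.14  0.9  -0.03] op 0.0492
 17.99 off mm [ 0.1  -0.02] z 0.1032 F [-7.4  5.7] 11.0 tq [ 1.43  1.2  -0.11] op 0.0493
 18.39 off mm [ 0.19 -0.18] z 0.1032 F [-9.3  7.4] 12.8 tq [ 1.68  1.39 -0.11] op 0.0494
 18.79 off mm [ 0.28 -0.21] z 0.1032 F [-11.7   8.2] 15.1 tq [ 2.02  1.68 -0.2 ] op 0.0493
 19.19 off mm [ 0.4  -0.24] z 0.1033 F [-12.5   9.1] 16.4 tq [ 2.27  1.96 -0.28] op 0.0492
 19.59 off mm [ 0.46 -0.34] z 0.1033 F [-14.   10.8] 18.1 tq [ 2.57  2.19 -0.29] op 0.0491
 19.99 off mm [ 0.46 -0.42] z 0.1033 F [-14.7  11. ] 18.7 tq [ 2.74  2.18 -0.31] op 0.0495
 20.39 off mm [ 0.48 -0.43] z 0.1033 F [-13.2  12.6] 19.2 tq [ 2.96  2.2  -0.41] op 0.0491
[ 3.5 -5. ]
```

```bash
python3 - <<'E'
from h import *
t=np.array([3.5,-5.])
print(R.from_quat(env.get_state()['orientation'][[1,2,3,0]]).as_matrix()[:,2])
for z in (.1036,.1042,.1048,.1054,.1060):
    env.movel(W(t,z),.01); env.dwell(.15); L,f,s=st(z)
    if s['force'][2]<3: break
print(z)
for t in ([3.5,-1],[3.5,-5],[0.5,-5],[3.5,-5]):
    env.movel(W(t,z),.01); env.dwell(.2); st(t)
E
```

```text
[-0.02025816  0.01286822 -0.99971197]
0.1036 20.79 off mm [ 0.51 -0.45] z 0.1034 F [-12.1  11.4] 13.5 tq [ 2.92  1.85 -0.39] op 0.0496
0.1042 21.19 off mm [ 0.55 -0.43] z 0.1034 F [-10.5  12.1] 7.8 tq [ 2.79  1.46 -0.32] op 0.049
0.1048 21.59 off mm [ 0.57 -0.43] z 0.1035 F [-8.4 11.2] 3.7 tq [ 2.73  1.14 -0.39] op 0.0492
0.1054 21.99 off mm [ 0.69 -0.4 ] z 0.1036 F [-6.2 10.9] -1.2 tq [ 2.7   0.76 -0.36] op 0.0494
0.1054
[3.5, -1] 22.74 off mm [2.62 0.02] z 0.1044 F [-1.9  5. ] -7.6 tq [ 1.35  0.14 -0.05] op 0.0492
[3.5, -5] 23.49 off mm [ 2.62 -0.43] z 0.1045 F [-3.7 12.3] -5.0 tq [ 3.07 -0.   -0.38] op 0.0492
[0.5, -5] 24.14 off mm [ 1.78 -0.38] z 0.1051 F [ 2.7 12.2] -9.1 tq [ 2.82 -1.34 -0.26] op 0.0493
[3.5, -5] 24.79 off mm [ 2.62 -0.44] z 0.1048 F [-3.8 12.8] -2.5 tq [ 3.08  0.3  -0.39] op 0.0494
```

The wrist tilts about 1.4° under load, so the PSU's foot lags behind the TCP. I'll close a small loop that keeps the tool vertical, holds only light downward force, and regulates the push on each bar.

```bash
cat >> h.py <<'E'
wx=lambda q: R.from_quat(np.asarray(q)[[1,2,3,0]])
def foot(s):
    Ra=wx(s['orientation']); b=s['tcp_pos']+Ra.as_matrix()[:,2]*.0947
    return np.r_[(Rm.T@(b[:2]-C)-SEAT)*1000,(b[2]-.008)*1000]
class Push:
    def __init__(s,t,z,rot=None,fz=1.): s.t=np.array(t,float); s.z=z; s.Rd=wx(down(th+np.pi/2)); s.Rc=rot or s.Rd; s.fz=fz
    def step(s,fx,fy,lim=.5,v=True):
        a=env.get_state(); f=np.r_[Rm.T@a['force'][:2],a['force'][2]]
        e=(s.Rd*wx(a['orientation']).inv()).as_rotvec(); e2=e.copy(); e2[2]=0
        s.Rc=R.from_rotvec(.6*e2)*s.Rc
        s.t+=np.clip(np.array([fx+f[0],-(fy-f[1])])*.12,-lim,lim)
        s.z+=np.clip((s.fz-f[2])*6e-5,-3e-4,3e-4)
        q=s.Rc.as_quat()[[3,0,1,2]]
        env.movel(W(s.t,s.z),.01,rot=q); env.dwell(.05)
        if v: b=env.get_state(); print(round(b['time'],2),'foot',foot(b).round(2),'F',np.r_[Rm.T@b['force'][:2],b['force'][2]].round(1),'tilt mrad',(e*1000).round(1),'cmd',s.t.round(2),round(s.z,4))
    def save(s): np.savez('push.npz',t=s.t,z=s.z,q=s.Rc.as_quat())
E
python3 - <<'E'
from h import *
q=down(th+np.pi/2)
env.movel(W((-1.5,1.5),.1065),.02,rot=q); env.dwell(.2); st('up'); print(foot(env.get_state()))
env.movel(W((-1.5,1.5),.1015),.012,stop_force=7); env.dwell(.2); st('dn'); print(foot(env.get_state()))
env.grip(0.0,110); st('grip')
P=Push((-1.5,1.5),env.get_state()['tcp_pos'][2])
for i in range(8): P.step(2,6)
for i in range(8): P.step(12,5)
P.save()
E
```

```text
up 25.56 off mm [-1.33  0.97] z 0.1065 F [0.4 1. ] -4.2 tq [-0.04 -0.03  0.02] op 0.0495
[-1.30630115  0.9378504   3.83704878]
dn 26.13 off mm [-1.39  1.44] z 0.1027 F [-0.6 -0.4] 6.0 tq [ 0.13  0.03 -0.  ] op 0.0492
[-1.37845487  1.44168668  0.01523008]
grip 26.35 off mm [-1.32  1.43] z 0.1028 F [-1.3  0.7] 6.7 tq [0.12 0.1  0.01] op 0.049
26.72 foot [-1.12  1.22  0.15] F [-1.7  1.9  4.5] tilt mrad [-0.   0.2  0.1] cmd [-1.42  1.  ] 0.1025
27.02 foot [-1.15  1.22  0.12] F [-1.4  1.9  7.6] tilt mrad [-0.2  0.5 -0.1] cmd [-1.39  0.5 ] 0.1023
27.32 foot [-1.14  1.2   0.12] F [-3.1  3.8 10.6] tilt mrad [-0.6  0.2 -0.3] cmd [-1.32  0.01] 0.102
27.62 foot [-1.14  1.17  0.1 ] F [-4.3  3.2 12.7] tilt mrad [-0.9  0.  -0.5] cmd [-1.45 -0.26] 0.1017
27.92 foot [-1.09  1.18  0.13] F [-4.9  4.  13.8] tilt mrad [-0.7  0.3 -0.5] cmd [-1.73 -0.59] 0.1014
28.22 foot [-1.09  1.15  0.11] F [-4.5  5.2 14.7] tilt mrad [-0.6  0.8 -0.6] cmd [-2.08 -0.83] 0.1011
28.52 foot [-1.06  1.2   0.11] F [-4.1  5.3 17.6] tilt mrad [-0.4  1.  -0.7] cmd [-2.38 -0.92] 0.1008
28.82 foot [-1.13  1.2   0.07] F [-4.6  5.4 
[... 190 characters left out ...]
 F [-9.9  6.3 27.6] tilt mrad [-0.4 -0.3 -0.8] cmd [-1.64 -0.97] 0.0999
29.72 foot [-1.17  1.18  0.04] F [-11.7   6.2  30.7] tilt mrad [-0.5 -1.1 -0.7] cmd [-1.38 -0.81] 0.0996
30.02 foot [-1.14  1.16  0.03] F [-12.9   5.5  34.7] tilt mrad [-0.4 -1.1 -0.6] cmd [-1.35 -0.67] 0.0993
30.32 foot [-1.11  1.13  0.03] F [-13.9   5.4  37. ] tilt mrad [-0.1 -0.5 -0.5] cmd [-1.46 -0.61] 0.099
30.62 foot [-1.12  1.16  0.01] F [-14.5   5.7  39.6] tilt mrad [-0.  -0.  -0.4] cmd [-1.69 -0.57] 0.0987
30.92 foot [-1.08  1.19  0.02] F [-13.8   5.9  41.2] tilt mrad [ 0.   0.4 -0.4] cmd [-1.99 -0.48] 0.0984
31.22 foot [-1.07  1.16 -0.  ] F [-13.3   4.8  42.5] tilt mrad [ 0.2  0.8 -0.4] cmd [-2.2  -0.38] 0.0981
```

The sign of my z correction was wrong, so it pressed harder instead of easing off. I'll fix it and restart the approach.

```bash
sed -i "s/(s.fz-f\[2\])\*6e-5/(f[2]-s.fz)*6e-5/" h.py; python3 - <<'E'
from h import *
q=down(th+np.pi/2)
env.movel(W((-1.2,1.2),.1045),.04,rot=q); env.dwell(.1); st('up')
env.movel(W((-1.2,1.2),.1015),.012,stop_force=5); L,f,s=st('dn')
P=Push(L,s['tcp_pos'][2],fz=0.)
for i in range(8): P.step(2,6)
for i in range(9): P.step(11,5)
P.save()
E
```

```text
up 31.63 off mm [-1.94  0.91] z 0.1033 F [1.1 0.1] -4.2 tq [ 0.08 -0.04  0.01] op 0.0486
dn 31.84 off mm [-1.67  0.96] z 0.1028 F [-0.2  0.8] 5.2 tq [ 0.13 -0.01  0.09] op 0.0491
32.23 foot [-1.44  0.38  0.16] F [ 0.8  0.1 -2.5] tilt mrad [-0.1 -1.6  0.3] cmd [-1.45  0.46] 0.1031
32.52 foot [-1.42  0.37  0.18] F [-1.7  1.6 -0. ] tilt mrad [0.2 0.7 0. ] cmd [-1.11 -0.04] 0.103
32.83 foot [-1.43  0.33  0.17] F [-2.6  4.2  1.1] tilt mrad [-0.6 -0.1 -0.2] cmd [-1.07 -0.54] 0.103
33.12 foot [-1.43  0.36  0.16] F [-2.7  5.3 -0.6] tilt mrad [-0.8 -0.1 -0.4] cmd [-1.15 -0.75] 0.1031
33.42 foot [-1.45  0.35  0.14] F [-2.4  5.4 -0.1] tilt mrad [-0.5  0.1 -0.6] cmd [-1.23 -0.84] 0.103
33.73 foot [-1.43  0.32  0.16] F [-1.8  5.7  0.1] tilt mrad [-0.3  0.2 -0.6] cmd [-1.28 -0.9 ] 0.103
34.02 foot [-1.47  0.38  0.15] F [-2.6  5.4 -0.7] tilt mrad [-0.2  0.2 -0.6] cmd [-1.26 -0.94] 0.103
34.33 foot [-1.44  0.34  0.15] F [-2.3  5.8  0.2] tilt mrad [-0.2  0.  -0.7] cmd [-1.33 -1.01] 0.103
34.62 foot [-1.43  0.32  0.17] F [-3.8  5.5  1.7] tilt mrad [-0.1  0.2 -0.7] cmd [-0.83 -0.91] 0.103
34.92 foot [-1.45  0.36  0.19] F [-4.9  5.8  1.8] tilt mrad [-0.2 -0.8 -0.6] cmd [-0.33 -0.85] 0.1031
35.23 foot [-1.43  0.29  0.18] F [-6.5  4.4  2.7] tilt mrad [-0.3 -1.3 -0.7] cmd [ 0.17 -0.75] 0.1032
35.52 foot [-1.39  0.33  0.2 ] F [-6.8  4.6  4.1] tilt mrad [-0.2 -1.6 -0.5] cmd [ 0.67 -0.82] 0.1034
35.83 foot [-0.67  0.32  0.2 ] F [-5.   5.5  0.4] tilt mrad [-0.5 -1.7 -0.5] cmd [ 1.17 -0.87] 0.1036
36.12 foot [-0.28  0.31  0.2 ] F [-5.9  4.2  1.4] tilt mrad [-0.1 -0.5 -0.6] cmd [ 1.67 -0.81] 0.1036
36.42 foot [0.38 0.35 0.2 ] F [-5.1  5.6 -0.4] tilt mrad [-0.  -0.5 -0.5] cmd [ 2.17 -0.91] 0.1037
36.73 foot [0.74 0.37 0.19] F [-6.4  5.3  0.7] tilt mrad [-0.   0.  -0.6] cmd [ 2.67 -0.84] 0.1037
37.02 foot [1.17 0.34 0.21] F [-5.6  5.9  0.5] tilt mrad [-0.  -0.2 -0.6] cmd [ 3.17 -0.81] 0.1037
```

```bash
cat >> h.py <<'E'
def load():
    d=np.load('push.npz'); return Push(d['t'],float(d['z']),R.from_quat(d['q']),0.)
E
python3 - <<'E'
from h import *
P=load()
for i in range(13): P.step(12,5,lim=.7)
P.save()
E
```

```text
37.33 foot [1.14 0.33 0.21] F [-8.9  4.9  2.8] tilt mrad [ 0.  -0.3 -0.6] cmd [ 3.87 -0.7 ] 0.1038
37.62 foot [1.16 0.3  0.2 ] F [-9.2  5.2  2.3] tilt mrad [-0.3 -1.4 -0.5] cmd [ 4.25 -0.71] 0.1039
37.92 foot [1.16 0.34 0.2 ] F [-9.3  4.7  2.6] tilt mrad [-0.3 -1.4 -0.5] cmd [ 4.59 -0.68] 0.1041
38.23 foot [1.19 0.33 0.23] F [-10.3   5.5   2. ] tilt mrad [-0.3 -1.4 -0.5] cmd [ 4.91 -0.72] 0.1042
38.52 foot [1.2  0.35 0.24] F [-10.5   4.8   3.1] tilt mrad [-0.3 -1.2 -0.5] cmd [ 5.11 -0.66] 0.1043
38.83 foot [1.2  0.31 0.23] F [-10.4   5.7   2.2] tilt mrad [-0.2 -1.  -0.5] cmd [ 5.28 -0.68] 0.1045
39.12 foot [1.24 0.33 0.26] F [-10.3   3.8   0.6] tilt mrad [-0.1 -0.9 -0.4] cmd [ 5.48 -0.6 ] 0.1047
39.42 foot [1.23 0.36 0.25] F [-11.3   4.9   1.5] tilt mrad [-0.  -0.7 -0.5] cmd [ 5.69 -0.75] 0.1047
39.73 foot [1.23 0.32 0.24] F [-10.7   6.    0.5] tilt mrad [-0.3 -0.8 -0.6] cmd [ 5.77 -0.76] 0.1048
40.02 foot [1.23 0.34 0.23] F [-12.1   5.4   1.4] tilt mrad [-0.2 -0.6 -0.5] cmd [ 5.93 -0.64] 0.1048
40.33 foot [1.24 0.31 0.23] F [-11.4   4.2   0.7] tilt mrad [-0.1 -0.6 -0.4] cmd [ 5.92 -0.59] 0.1049
40.62 foot [1.25 0.34 0.24] F [-11.1   5.2   0.4] tilt mrad [ 0.1 -0.3 -0.5] cmd [ 5.99 -0.69] 0.1049
40.92 foot [1.25 0.33 0.23] F [-12.2   4.5   0.4] tilt mrad [-0.1 -0.2 -0.5] cmd [ 6.09 -0.67] 0.105
```

```bash
python3 - <<'E'
from h import *
P=load()
for i in range(6): P.step(9,13,v=i%2)
P.fz=5.
for i in range(7): P.step(13,13,v=i%2==0)
P.save()
c=calibration("wrist"); p,d=camera("wrist"); cv2.imwrite("pics/w4.png",p); np.save("pics/w4.npy",d)
p,d=camera("scene"); cv2.imwrite("pics/s4.png",cv2.resize(p[200:300,220:340],(720,600),interpolation=2))
cs=calibration("scene")
A=cloud(c,np.load("pics/w4.npy"),np.ones(d.shape,bool)); L=np.c_[(A[:,:2]-C)@Rm,A[:,2]]*1000
k=(L[:,2]>63)&(L[:,2]<71)&(abs(L[:,0]-15)<45)&(abs(L[:,1]+25)<32)
r=cv2.minAreaRect(L[k,:2].astype(np.float32)); print('psu top',k.sum(),r,L[k,2].mean())
A_=np.c_[L[k],np.ones(k.sum())]; co=np.linalg.lstsq(A_[:,[0,1,3]],L[k,2],rcond=None)[0]; print('slope',co)
E
```

```text
41.52 foot [1.32 0.3  0.27] F [-9.8  7.  -0.9] tilt mrad [-0.3  0.6 -0.7] cmd [ 5.54 -1.67] 0.105
42.12 foot [1.29 0.32 0.29] F [-10.1   7.8  -0.6] tilt mrad [-0.8  0.5 -1.1] cmd [ 5.34 -2.67] 0.1049
42.73 foot [1.26 0.27 0.25] F [-10.   11.2  -0.6] tilt mrad [-0.8  0.5 -1.4] cmd [ 5.22 -3.44] 0.1048
43.02 foot [1.25 0.27 0.26] F [-11.9  11.4   4. ] tilt mrad [-0.7  0.2 -1.5] cmd [ 5.58 -3.65] 0.1045
43.62 foot [1.26 0.28 0.26] F [-13.1  12.2   5.1] tilt mrad [-0.7 -0.4 -1.6] cmd [ 5.77 -3.95] 0.1045
44.23 foot [1.26 0.28 0.23] F [-12.7  12.    6. ] tilt mrad [-0.3 -0.2 -1.7] cmd [ 5.73 -4.22] 0.1045
44.83 foot [1.29 0.24 0.26] F [-12.4  12.8   4.2] tilt mrad [-0.3 -0.1 -1.8] cmd [ 5.74 -4.37] 0.1046
psu top 18122 ((9.82699203491211, -24.737438201904297), (62.48273849487305, 58.77164077758789), 89.97734832763672) 67.46472047693092
slope [4.31566453e-03 6.29743273e-04 6.74267905e+01]
```

View pics/w4.png

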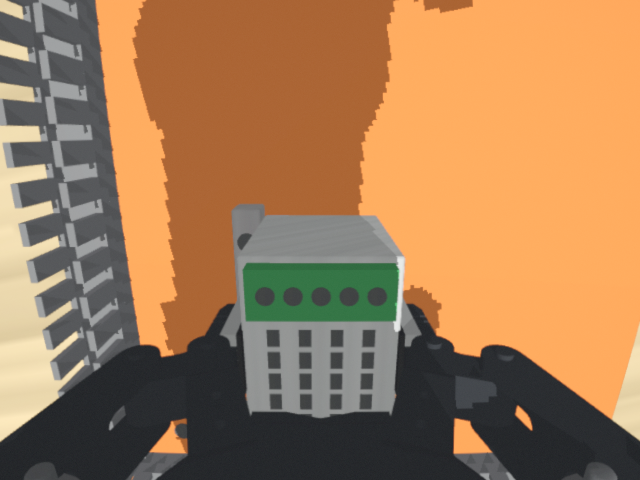

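View pics/s4.png

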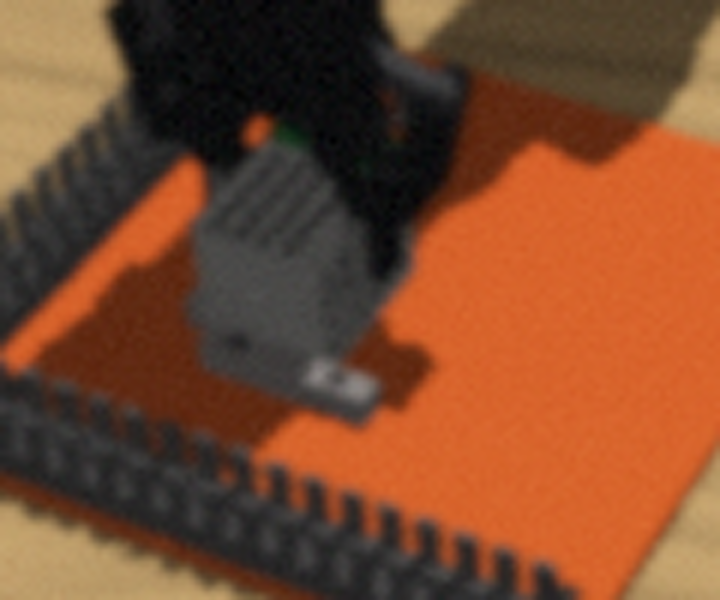

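The wrist view shows the PSU's side against the side bar at (240,245), with the green strip at the near end (320,297). The scene crop shows the foot meeting the far bar at (250,350) with no orange gap. One last numeric check of edges and hold stability.

```bash
python3 - <<'E'
from h import *
c=calibration("wrist")
for px in ((240,257),(402,257)): print(((cast(c,px,.068)[0,:2]-C)@Rm*1000).round(1),'expect x -20, y -50/0')
for px in ((243,217),(377,217)): print(((cast(c,px,.008)[0,:2]-C)@Rm*1000).round(1))
st('a'); env.dwell(1.0); st('b'); print(foot(env.get_state()))
E
```

```text
[-18.9 -48.1] expect x -20, y -50/0
[-18.9  -0.8] expect x -20, y -50/0
[-18.  -59.2]
[-18.    0.7]
a 44.92 off mm [1.29 0.24] z 0.103 F [-13.2  12.9] 4.2 tq [ 3.47  2.1  -0.53] op 0.0488
b 45.92 off mm [1.27 0.24] z 0.1029 F [-13.5  13. ] 3.9 tq [ 3.49  2.11 -0.51] op 0.0486
[1.27186586 0.25373763 0.24556581]
```

```bash
python3 -c "
from h import *
print(job.job_done())"
```

```text
the job is handed in; nothing more can be done
None
```

The power supply stands on the plate in the corner, green terminals away from the far bar, still gripped and pressed at about 13 N towards each bar; the job is handed in at about 46 s, no verdict shown, with contact on both bars judged from force, position and camera views.

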